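# Nest the graded pot set after painting class

## Task

Put the white pot set away on the middle of the round cork stand, nested and upright, setting down and letting go of one piece at a time in this order: first the wide low dish onto the stand, then the middle cup inside the dish, then the tall narrow tube inside the cup, and last the knobbed lid on the tube, fully down with its plug in the mouth. Leave the three paint jars standing where they are.

Things in the scene. Friction and masses are not known exactly. Their poses are not given: they have to be found in the camera images.
- dish: The wide low dish: a white ceramic round pot, open at the top, 66 mm outer diameter, 34 mm tall, wall 3 mm (60 mm inner diameter), floor 5 mm thick. Loose, 0.08 to 0.15 kg. Origin: centre of its underside, z up.
- cup: The middle cup: a white ceramic straight-sided round pot, open at the top, 46 mm outer diameter, 62 mm tall, wall 3 mm (40 mm inner diameter), floor 5 mm thick; inside the dish its rim stands 33 mm above the dish's. Loose, 0.08 to 0.15 kg. Origin: centre of its underside, z up.
- tube: The tall narrow tube: a white ceramic straight-sided round pot, open at the top, 29 mm outer diameter, 90 mm tall, wall 3 mm (23 mm inner diameter), floor 5 mm thick; inside the cup its rim stands 33 mm above the cup's. Loose, 0.06 to 0.11 kg. Origin: centre of its underside, z up.
- lid: The lid of the tube: below, a plug 16 mm in diameter and 8 mm tall, on which it stands; above that a white disc 34 mm in diameter and 5 mm thick; on top a round upright wooden knob 14 mm in diameter and 28 mm tall (from 13 to 41 mm above the origin), by which to hold it. Loose, 0.03 to 0.06 kg. Origin: centre of the plug's underside, z up. Fully on the tube, its origin is 82 mm above the tube's origin.
- stand: The round cork stand, a flat disc 110 mm in diameter and 10 mm thick, fixed to the table during the work (its place changes from start to start). Origin: centre of its underside, on the table; its top is 10 mm above.
- jar_a: A closed paint jar, 40 mm diameter, 66 mm tall, grey cap and paper label: a bystander, to be left standing where it is. Origin: centre of its underside, z up.
- jar_b: A closed paint jar, 40 mm diameter, 66 mm tall, grey cap and paper label: a bystander, to be left standing where it is. Origin: centre of its underside, z up.
- jar_c: A closed paint jar, 40 mm diameter, 66 mm tall, grey cap and paper label: a bystander, to be left standing where it is. Origin: centre of its underside, z up.
Mind the look-alikes: they are no part of the job. Leave any turquoise look-alike of the dish alone.

How it is judged:
On the way, in this order (a step that is already met when the one before it is completed fails the run):
1. the wide dish stands on the round cork stand, let go (horizontal distance between dish and stand below 0.015 m and z of dish in the frame of stand between 0.006 and 0.014 m and angle between dish's own z axis and vertical below 0.1 rad and linear speed of dish below 0.02 m/s and contact force between dish and the fingers below 0.5 N), for 0.2 s.
2. the middle cup stands inside the dish, let go (horizontal distance between cup and dish below 0.009 m and z of cup in the frame of dish between 0.001 and 0.009 m and angle between cup's own z axis and vertical below 0.1 rad and linear speed of cup below 0.02 m/s and contact force between cup and the fingers below 0.5 N), for 0.2 s.
3. the tall narrow tube stands inside the cup, let go (horizontal distance between tube and cup below 0.008 m and z of tube in the frame of cup between 0.001 and 0.009 m and angle between tube's own z axis and vertical below 0.1 rad and linear speed of tube below 0.02 m/s and contact force between tube and the fingers below 0.5 N), for 0.2 s.
4. the lid sits on the tube, its plug in the mouth, let go (horizontal distance between lid and tube below 0.006 m and z of lid in the frame of tube between 0.078 and 0.086 m and angle between lid's own z axis and vertical below 0.1 rad and linear speed of lid below 0.02 m/s and contact force between lid and the fingers below 0.5 N), for 0.2 s.
At the end, for the whole second after the job is handed in: The dish stands upright on the stand, within 15 mm of its centre; the cup stands on the dish's floor, centres within 9 mm; the tube on the cup's floor, within 8 mm; the lid fully down on the tube (within 4 mm of height), within 6 mm; all within 0.1 rad of upright, released and at rest (all of step 1 and all of step 2 and all of step 3 and all of step 4); the robot touches nothing.
It fails at once if a paint jar is shifted by more than 25 mm or tipped (distance of any of jar_a, jar_b, jar_c from where it was at the start of the episode above 0.025 m or angle between any of jar_a, jar_b, jar_c's own z axis and vertical above 0.4 rad).
It also fails if it takes over 120 s, if anything falls off the work surface, if the arm or the gripper's body presses on something with over 40 N, if the wrist force passes 120 N, or if a joint passes its speed limit or range.

## Robot

A 6-joint arm with a two-finger parallel gripper is mounted at the origin on the work surface. World frame = base frame: x ahead of the robot, y to its left, z up, the work surface at z = 0. Lengths are in m, angles in rad, forces in N, time in s.
With the tool pointing down it reaches from about 0.25 to 0.775 m from the base axis. Payload 4 kg.
Tool frame: the origin (TCP) lies at the centre of the arm's flange, where the gripper is bolted on; the fingertips stand 199 mm ahead of it and the grasp point (between the pads) lies 180 mm ahead of it (robot.tcp_to_tips is the distance from the TCP to the fingertips, in m); z points along the fingers, y is the line along which they close (so a half turn about z gives the same grasp; the last joint's range is limited). The gripper opens to 94 mm and grips with 3 to 60 N. Pads are 16 mm wide; open, the fingers measure 119 mm over their backs; the gripper's body (75 mm by 177 mm) begins 78 mm behind the grasp point.
Start: joints at [-1.251, 0.087, 1.371, -0, 1.684, -0.103], TCP at [0.226, -0.502, 0.405] pointing down, gripper open.
Joint ranges: [-3.1, 3.1], [-0.76, 2.03], [0.27, 2.55], [-1.08, 4.22], [0.17, 2.65], [-2.57, 2.57]. Speed limits (rad/s): [2.79, 2.79, 3.14, 3.14, 3.14, 3.14].

## Interface

Orientations are given as [roll, pitch, yaw] about the fixed x, y, z axes, in that order (R = Rz(yaw) Ry(pitch) Rx(roll)).
In Python, from bench import telemetry, snapshot, ticket, robot gives the robot as it stands.
- The arm moves only by the tool apply_moves, never from a script. Its argument "moves" is a list that holds one entry, the list of rows, each a list of 5 numbers: the shift along the tool's x, y, z in units of 50 mm (1.0 is 50 mm), then the turn about the tool's z in units of 10 degrees (1.0 is 10 degrees), then the closure, from 0 (fully open) to 1 (shut). A call has 1 to 10 rows; each row is the pose to reach, as a shift and turn from the pose commanded when the call began, along the tool's axes at that moment; what a row does not reach only later rows make up. A row lasts 1/8 s, in which the tool goes at most 62.5 mm and 10.7 degrees, less where a joint would pass 70% of its speed; a pose out of reach is approached as far as the arm can. A call with a gripper value outside its range is refused whole. The fingers move at their own pace and stop on an object; the grip force is fixed at half the most. Time passes only in rows, so rows that repeat a pose let the fingers close. It gives the time, the measured TCP pose, the force, the opening and the grip force at its end, in the units of the state.
- telemetry.get_obs(): the state, without advancing time (a new reading comes with each control period).
- snapshot(name): name is "scene" or "top" or "wrist"; returns a dict with "image" (400x640x3 uint8, red, green, blue), "fovy" (degrees; the focal length in pixels is half the picture's height over the tangent of half this angle, whatever the lens; pixels are square), "cx", "cy" (the principal point, pixels), "R" (3x3) and "t" (3): a world point X has camera coordinates R X + t. Camera axes: x right, y down, z forward; pixel columns grow to the right and rows downward; lengths in m; the calibration is good to about 2 mm. A picture is of the moment at which its call begins. There is no depth.
- ticket.close_job(): hands the job in; it is judged then, once.
The state is a dict: "time": time; "joint_positions": joint angles; "qvel": joint speeds; "joint_torque": joint torques, N m; "tool_pos": TCP position; "ee_rot": TCP orientation; "wrist_force": force on the tool from outside, world axes, zero at the start; "wrist_torque": the same for the moment, N m; "width": finger opening in m; "finger_force": force on a finger pad.
Only numpy, scipy, OpenCV 4.12 (cv2) and the standard library are available. Lean on these libraries where they do the work, as an engineer would, in place of code of your own. Each camera call takes 0.05 s, during which the arm holds its last target. There are 200 camera calls.

## Working session

There is one attempt and no reset: what is moved stays moved. The work goes in short steps, Python scripts to look and compute and a tool call to move; the robot and the scene stay as the last step left them, time stands still between calls to the robot, and variables do not carry over. Pictures are saved under pics/ and viewed, at most 15 in all, crops included, and the job is handed in when it is done.

Besides the shell and the picture viewer there is one more tool, called as name(argument=value, ...) on one line, values as JSON. apply_moves: Moves the arm, as the interface text tells. Its arguments: {"type":"object","properties":{"moves":{"type":"array","items":{"type":"array","items":{"type":"array","items":{"type":"number"}}}}},"required":["moves"]}

```bash
mkdir -p pics; cat > h.py <<'E'
import numpy as np, cv2
from bench import telemetry, snapshot, ticket, robot
def snap(n,f):
    s=snapshot(n); cv2.imwrite('pics/'+f,np.ascontiguousarray(s['image'][:,:,::-1])); return s
def ray(s,u,v,z):
    f=200/np.tan(np.radians(s['fovy'])/2); R=np.array(s['R']); t=np.array(s['t'])
    d=R.T@np.array([(u-s['cx'])/f,(v-s['cy'])/f,1]); c=-R.T@t
    return c+d*(z-c[2])/d[2]
def proj(s,X):
    f=200/np.tan(np.radians(s['fovy'])/2); p=np.array(s['R'])@X+s['t']; return p[:2]/p[2]*f+[s['cx'],s['cy']]
E
python3 - <<'E'
from h import *
import pickle
for n in ('top','scene'):
    s=snap(n,n+'0.png'); pickle.dump(s,open(n+'0.pkl','wb')); print(n,s['fovy'],np.round(-np.array(s['R']).T@s['t'],3))
print(telemetry.get_obs())
E
```

```text
top 42.542778957483854 [0.349 0.057 1.393]
scene 42.31226565267241 [ 1.366 -0.272  0.696]
{'time': 0.1, 'joint_positions': array([-1.25111010e+00,  8.78716556e-02,  1.37207155e+00,  3.41483667e-05,
        1.68360998e+00, -1.03095369e-01]), 'qvel': array([-9.28578060e-04,  3.43277731e-05, -2.78050019e-03, -6.05714533e-04,
        2.82474141e-03, -3.79347635e-04]), 'joint_torque': array([ 2.58871849e-03, -3.41251266e+01, -3.03301334e+01,  7.20772496e-02,
        3.03519820e-02, -9.00115924e-05]), 'tool_pos': array([ 0.22563558, -0.50147663,  0.40364202]), 'ee_rot': array([-3.13964602e+00, -2.35522468e-04,  4.22785175e-01]), 'wrist_force': array([ 0.11269548,  0.3807949 , -0.16214222]), 'wrist_torque': array([0.03042473, 0.00601246, 0.05982406]), 'finger_force': 0.0, 'width': 0.09397293550457468}
```

View pics/top0.png

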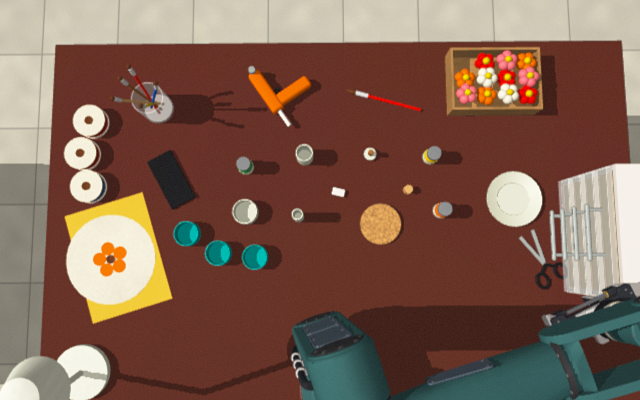

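View pics/scene0.png

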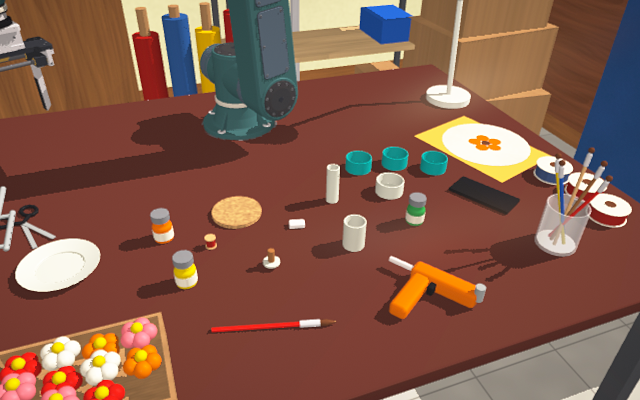

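The top view shows the dish at (245,211), cup (304,154), tube (297,215), lid (370,154) and stand (381,224). The jars are at (245,165), (432,155) and (443,210), and all pieces are upright. Next I'll measure the blobs.

```bash
python3 - <<'E'
from h import *
import pickle
s=pickle.load(open('top0.pkl','rb')); im=s['image']
print(np.round(np.array(s['R']),2))
# rim centre in px of the upper outline: saturation-low bright
hsv=cv2.cvtColor(im,cv2.COLOR_RGB2HSV)
def blob(m,u,v,w=20):
    a=np.zeros_like(m); a[v-w:v+w,u-w:u+w]=m[v-w:v+w,u-w:u+w]
    n,l,st,c=cv2.connectedComponentsWithStats(a)
    k=1+np.argmax(st[1:,4]); cnt=cv2.findContours((l==k).astype(np.uint8),0,2)[0][0]
    return c[k],cv2.minEnclosingCircle(cnt),st[k][:5]
white=((hsv[...,1]<90)&(hsv[...,2]>85)).astype(np.uint8)
for n,u,v,z in(('dish',245,211,.034),('cup',304,154,.062),('tube',297,215,.09),('lid',370,154,.013),('jarA',245,165,.066),('jarB',432,155,.066),('jarC',443,210,.066)):
    c,e,st=blob(white,u,v); print(n,c.round(1),np.round(e[0],1),round(e[1],1),st[:4],ray(s,*c,z).round(4),ray(s,*e[0],z).round(4))
cork=((hsv[...,0]>8)&(hsv[...,0]<25)&(hsv[...,1]>80)&(hsv[...,2]>120)).astype(np.uint8)
c,e,st=blob(cork,381,224,26); print('stand',c,e,ray(s,*c,.01).round(4))
c=np.vstack([im[135:235,225:400]]); cv2.imwrite('pics/crop.png',cv2.resize(c[:,:,::-1],None,fx=4.5,fy=4.5,interpolation=2))
E
```

```text
[[-0.   -1.   -0.01]
 [-0.99  0.01 -0.1 ]
 [ 0.1   0.   -0.99]]
dish [244.6 211.4] [244.6 211.6] 13.5 [232 199  26  26] [0.4678 0.2541 0.034 ] [0.4671 0.254  0.034 ]
cup [304. 154.] [303.5 154.2] 10.8 [295 144  19  22] [0.6161 0.0952 0.062 ] [0.6155 0.0964 0.062 ]
tube [297.2 214.6] [297.2 214.9] 7.2 [291 208  13  14] [0.4539 0.1121 0.09  ] [0.4533 0.112  0.09  ]
lid [369.4 153.7] [369.5 153.5] 6.7 [363 147  14  14] [ 0.6257 -0.0818  0.013 ] [ 0.6262 -0.0821  0.013 ]
jarA [242.6 163.2] [243. 164.] 8.1 [236 156  15  16] [0.5917 0.256  0.066 ] [0.5896 0.2549 0.066 ]
jarB [433.9 152.6] [434.  152.5] 7.5 [427 146  15  14] [ 0.6171 -0.2455  0.066 ] [ 0.6173 -0.2457  0.066 ]
jarC [444.8 208.4] [444.8 208.3] 7.4 [438 201  15  15] [ 0.4701 -0.2695  0.066 ] [ 0.4703 -0.2694  0.066 ]
stand [379.76117216 223.54285714] ((379.744384765625, 223.5498809814453), 20.888317108154297) [ 0.4351 -0.1071  0.01  ]
```

View pics/crop.png

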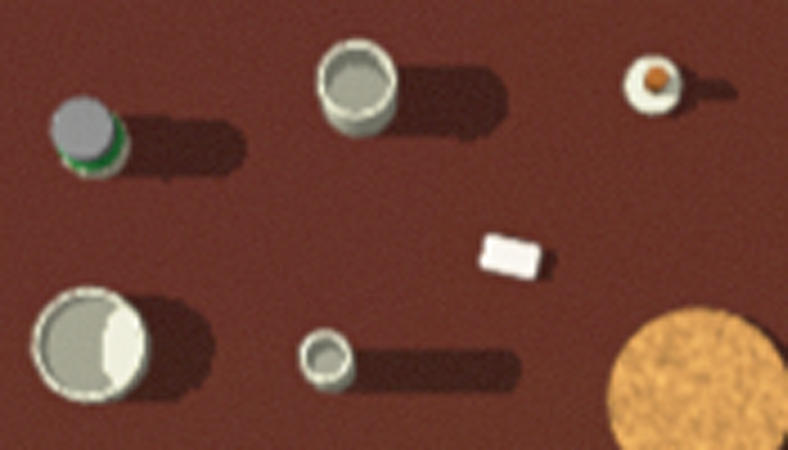

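```bash
cat >> h.py <<'E'
def to(x,y,z,yaw=0.4228):
    o=telemetry.get_obs(); p=o['tool_pos']; d=np.array([x,y,z])-p; c,s_=np.cos(o['ee_rot'][2]),np.sin(o['ee_rot'][2])
    print('t',round(o['time'],2),'pos',p.round(4),'rpy',o['ee_rot'].round(4),'w',round(o['width'],4),'-> units',np.round(np.array([d[0]*c+d[1]*s_,d[0]*s_-d[1]*c,-d[2]])/.05,2))
E
python3 -c "
from h import *
to(.467,.254,.38)"
```

```text
t 0.1 pos [ 0.2256 -0.5015  0.4036] rpy [-3.1396e+00 -2.0000e-04  4.2280e-01] w 0.094 -> units [ 10.6  -11.8    0.47]
```

apply_moves(moves=[[[0.6, -0.7, 0, 0, 0], [1.3, -1.5, 0, 0, 0], [2.0, -2.3, 0, 0, 0], [2.7, -3.1, 0, 0, 0], [3.4, -3.9, 0, 0, 0], [4.1, -4.7, 0, 0, 0], [4.8, -5.5, 0, 0, 0], [5.5, -6.2, 0, 0, 0], [5.8, -6.5, 0, 0, 0], [6, -6.7, 0, 0, 0]]])

```text
time: 1.35
tool_pos: [0.3619, -0.0717, 0.4043]
ee_rot: [-3.141, 0.0, 0.425]
wrist_force: [-0.1, -0.2, 0.4]
width: 0.0938
finger_force: 0.0
```

apply_moves(moves=[[[0.6, -0.7, 0, 0, 0], [1.3, -1.5, 0, 0, 0], [2.0, -2.2, 0, 0, 0], [2.7, -3.0, 0, 0, 0], [3.4, -3.8, 0.2, 0, 0], [4.0, -4.5, 0.4, 0, 0], [4.4, -4.9, 0.5, 0, 0], [4.6, -5.1, 0.5, 0, 0], [4.6, -5.1, 0.5, 0, 0], [4.6, -5.1, 0.5, 0, 0]]])

```text
time: 2.6
tool_pos: [0.4668, 0.2531, 0.3801]
ee_rot: [3.141, -0.0, 0.422]
wrist_force: [-0.2, -0.5, 0.1]
width: 0.0939
finger_force: 0.0
```

```bash
python3 -c "
from h import *
to(.467,.254,.38)
s=snap('wrist','w1.png');print(s['fovy'],(-np.array(s['R']).T@s['t']).round(3),proj(s,np.array([.467,.254,.034])),np.round(s['R'],2))
import pickle;pickle.dump(s,open('w1.pkl','wb'))"
```

```text
t 2.6 pos [0.4668 0.2531 0.3801] rpy [ 3.1411e+00 -3.0000e-04  4.2180e-01] w 0.0939 -> units [ 0.01 -0.02  0.  ]
68.32077857905195 [0.532 0.283 0.36 ] [322.25457786 185.79457931] [[ 0.41 -0.91  0.  ]
 [-0.88 -0.4   0.25]
 [-0.22 -0.1  -0.97]]
```

View pics/w1.png

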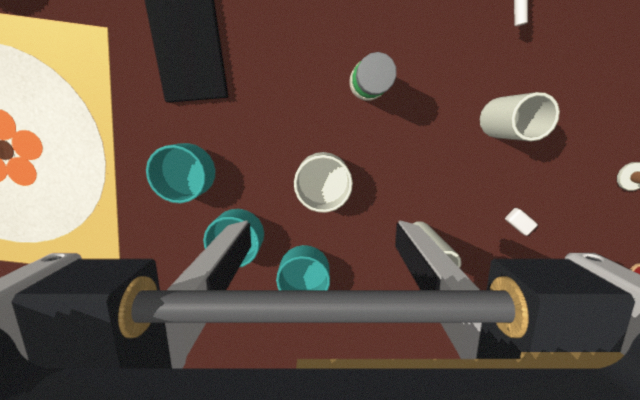

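The wrist view shows the white dish's rim centred at about (323,182). The turquoise look-alikes, at (235,238), (302,272) and (180,172), stay clear of the fingers.

```bash
python3 -c "
from h import *
import pickle
s=pickle.load(open('w1.pkl','rb'));p=ray(s,323,182.5,.034);print(p)
to(p[0],p[1],.21)
for u,v,z in((530,117,.062),(373,75,.066)):print(ray(s,u,v,z))"
```

```text
[0.47081806 0.25479365 0.034     ]
t 2.65 pos [0.4668 0.253  0.3802] rpy [ 3.1411e+00 -6.0000e-04  4.2150e-01] w 0.0944 -> units [ 0.09 -0.    3.4 ]
[0.61882863 0.09937706 0.062     ]
[0.5893276  0.25701741 0.066     ]
```

apply_moves(moves=[[[0.06, 0, 0.5, 0, 0], [0.06, 0, 1.1, 0, 0], [0.06, 0, 1.8, 0, 0], [0.06, 0, 2.4, 0, 0], [0.06, 0, 2.9, 0, 0], [0.06, 0, 3.2, 0, 0], [0.06, 0, 3.4, 0, 0], [0.06, 0, 3.4, 0, 0], [0.06, 0, 3.4, 0, 0.1], [0.06, 0, 3.4, 0, 0.2]]])

```text
time: 3.9
tool_pos: [0.47, 0.2554, 0.2107]
ee_rot: [3.141, -0.002, 0.423]
wrist_force: [-0.3, -0.3, -0.1]
width: 0.0779
finger_force: 0.0
```

apply_moves(moves=[[[0, 0, 0, 0, 0.35], [0, 0, 0, 0, 0.5], [0, 0, 0, 0, 0.7], [0, 0, 0, 0, 1], [0, 0, 0, 0, 1], [0, 0, 0, 0, 1]]])

```text
time: 4.65
tool_pos: [0.4698, 0.2552, 0.2101]
ee_rot: [3.141, -0.001, 0.423]
wrist_force: [-0.3, -1.1, 4.4]
width: 0.0645
finger_force: 29.8
```

apply_moves(moves=[[[0, 0, -0.2, 0, 1], [0, 0, -0.6, 0, 1], [0, 0, -1.2, 0, 1], [0, 0, -1.8, 0, 1], [0, 0, -2.2, 0, 1], [0, 0, -2.4, 0, 1], [0, 0, -2.4, 0, 1]]])

```text
time: 5.52
tool_pos: [0.4697, 0.2552, 0.3299]
ee_rot: [3.142, -0.001, 0.423]
wrist_force: [0.7, 0.3, -2.1]
width: 0.0641
finger_force: 29.8
```

apply_moves(moves=[[[-0.2, 0.4, 0, 0, 1], [-0.6, 1.0, 0, 0, 1], [-1.1, 1.9, 0, 0, 1], [-1.6, 2.8, 0, 0, 1], [-2.1, 3.7, 0, 0, 1], [-2.6, 4.6, 0, 0, 1], [-3.1, 5.5, 0, 0, 1], [-3.4, 6.0, 0, 0, 1], [-3.55, 6.25, 0, 0, 1], [-3.59, 6.31, 0, 0, 1]]])

```text
time: 6.78
tool_pos: [0.4352, -0.1064, 0.3288]
ee_rot: [-3.14, 0.001, 0.422]
wrist_force: [0.3, -0.0, -1.1]
width: 0.0643
finger_force: 29.8
```

```bash
python3 -c "
from h import *
to(.436,-.106,.2205)
s=snap('wrist','w2.png');s2=snap('scene','s2.png');print(proj(s,np.array([.4351,-.1071,.01])))
import pickle;pickle.dump(s,open('w2.pkl','wb'))"
```

```text
t 6.78 pos [ 0.4352 -0.1064  0.3288] rpy [-3.1401e+00  9.0000e-04  4.2190e-01] w 0.0643 -> units [ 0.02 -0.    2.17]
[324.10476295 191.89358709]
```

View pics/w2.png

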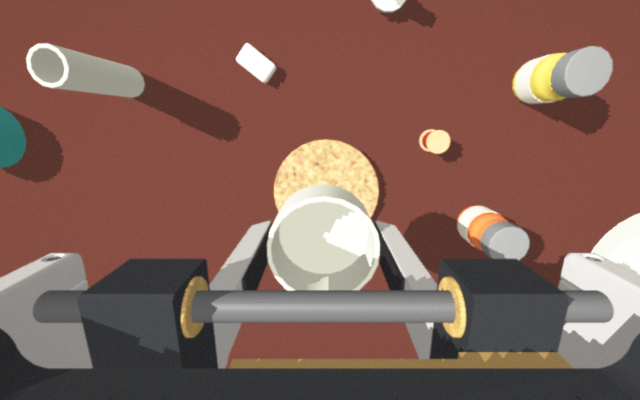

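The stand is at about (326,190), close to the predicted spot, and the dish is held level above it. I'll lower it now.

apply_moves(moves=[[[0.02, 0, 0.3, 0, 1], [0.02, 0, 0.8, 0, 1], [0.02, 0, 1.3, 0, 1], [0.02, 0, 1.7, 0, 1], [0.02, 0, 1.95, 0, 1], [0.02, 0, 2.08, 0, 1], [0.02, 0, 2.14, 0, 1], [0.02, 0, 2.17, 0, 1], [0.02, 0, 2.17, 0, 1], [0.02, 0, 2.17, 0, 1]]])

```text
time: 8.12
tool_pos: [0.4365, -0.1059, 0.2216]
ee_rot: [3.141, -0.001, 0.423]
wrist_force: [0.2, 0.3, -0.4]
width: 0.0644
finger_force: 29.8
```

apply_moves(moves=[[[0, 0, 0, 0, 0.25], [0, 0, 0, 0, 0.2], [0, 0, 0, 0, 0.1], [0, 0, 0, 0, 0], [0, 0, 0, 0, 0], [0, 0, 0, 0, 0]]])

```text
time: 8.88
tool_pos: [0.4363, -0.1058, 0.2212]
ee_rot: [3.141, -0.0, 0.423]
wrist_force: [0.8, 0.6, 0.6]
width: 0.094
finger_force: 0.0
```

apply_moves(moves=[[[0, 0, -0.3, 0, 0], [0, 0, -0.9, 0, 0], [0, 0, -1.6, 0, 0], [0, 0, -2.3, 0, 0], [0, 0, -2.9, 0, 0], [0, 0, -3.3, 0, 0], [0, 0, -3.4, 0, 0], [0, 0, -3.4, 0, 0]]])

```text
time: 9.88
tool_pos: [0.4362, -0.1057, 0.3914]
ee_rot: [3.141, -0.0, 0.423]
wrist_force: [-0.2, -0.7, 0.1]
width: 0.094
finger_force: 0.0
```

```bash
python3 -c "
from h import *
to(.617,.097,.40)
s=snap('wrist','w3.png');import pickle;pickle.dump(s,open('w3.pkl','wb'));print(proj(s,np.array([.4355,-.1068,.044])),proj(s,np.array([.4355,-.1068,.01])))"
```

```text
t 9.88 pos [ 0.4362 -0.1057  0.3914] rpy [ 3.1412e+00 -3.0000e-04  4.2280e-01] w 0.094 -> units [ 4.96 -2.21 -0.17]
[323.55008099 186.93977899] [323.48198925 181.03250106]
```

View pics/w3.png

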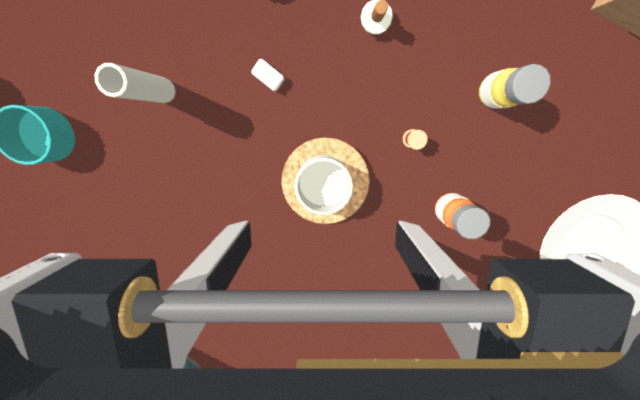

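The dish rim is at (323.5,185) and the stand centre near (325,181), so it is well placed. Next is the cup.

apply_moves(moves=[[[0.4, -0.2, 0, 0, 0], [1.0, -0.45, 0, 0, 0], [1.8, -0.8, 0, 0, 0], [2.6, -1.2, 0, 0, 0], [3.4, -1.5, 0, 0, 0], [4.1, -1.8, 0, 0, 0], [4.6, -2.05, 0, 0, 0], [4.9, -2.18, 0, 0, 0], [4.96, -2.21, 0, 0, 0], [4.96, -2.21, 0, 0, 0]]])

```text
time: 11.18
tool_pos: [0.6169, 0.0963, 0.3909]
ee_rot: [3.141, 0.001, 0.422]
wrist_force: [-0.6, -0.3, 0.2]
width: 0.094
finger_force: 0.0
```

```bash
python3 -c "
from h import *
to(.617,.097,.235)
s=snap('wrist','w4.png');import pickle;pickle.dump(s,open('w4.pkl','wb'));print(proj(s,np.array([.617,.097,.062])),proj(s,np.array([.617,.097,0])))
s=pickle.load(open('w3.pkl','rb'));print(ray(s,323.5,185.2,.044),ray(s,325.5,180.5,.01))"
```

```text
t 11.18 pos [0.6169 0.0963 0.3909] rpy [3.1415e+00 1.0000e-03 4.2230e-01] w 0.094 -> units [ 0.01 -0.01  3.12]
[322.46380939 188.95278265] [322.53036852 178.0447506 ]
[ 0.43732202 -0.10591355  0.044     ] [ 0.43715567 -0.10881938  0.01      ]
```

View pics/w4.png

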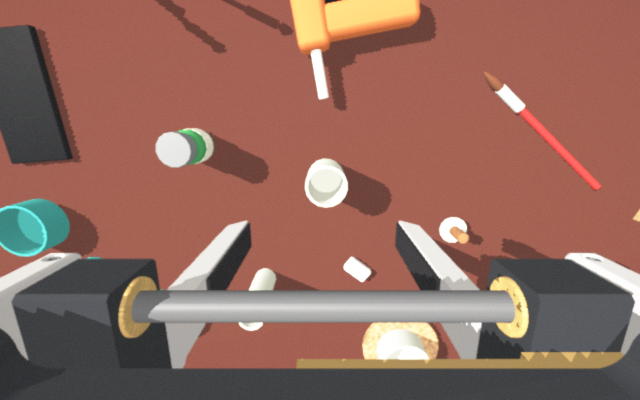

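The cup rim is centred at about (326,185), roughly 4 px ahead of and to the right of the estimate. I'll shift by 4 mm and 3.5 mm.

apply_moves(moves=[[[0.08, 0.07, 0.5, 0, 0], [0.08, 0.07, 1.1, 0, 0], [0.08, 0.07, 1.7, 0, 0], [0.08, 0.07, 2.3, 0, 0], [0.08, 0.07, 2.8, 0, 0], [0.08, 0.07, 3.05, 0, 0], [0.08, 0.07, 3.12, 0, 0], [0.08, 0.07, 3.12, 0, 0.2], [0.08, 0.07, 3.12, 0, 0.4], [0.08, 0.07, 3.12, 0, 0.45]]])

```text
time: 12.48
tool_pos: [0.6225, 0.0952, 0.2362]
ee_rot: [3.141, -0.002, 0.423]
wrist_force: [0.1, 0.4, -0.5]
width: 0.0674
finger_force: 0.0
```

apply_moves(moves=[[[0, 0, 0, 0, 0.5], [0, 0, 0, 0, 0.6], [0, 0, 0, 0, 0.8], [0, 0, 0, 0, 1], [0, 0, 0, 0, 1], [0, 0, 0, 0, 1]]])

```text
time: 13.22
tool_pos: [0.6223, 0.0952, 0.2353]
ee_rot: [3.141, -0.0, 0.423]
wrist_force: [-1.1, -0.6, 1.3]
width: 0.0459
finger_force: 30.0
```

apply_moves(moves=[[[0, 0, -0.2, 0, 1], [0, 0, -0.6, 0, 1], [0, 0, -1.1, 0, 1], [0, 0, -1.6, 0, 1], [0, 0, -1.9, 0, 1], [0, 0, -2.0, 0, 1], [0, 0, -2.0, 0, 1]]])

```text
time: 14.1
tool_pos: [0.6221, 0.0952, 0.3351]
ee_rot: [-3.142, 0.0, 0.423]
wrist_force: [0.7, -0.3, -0.9]
width: 0.0461
finger_force: 30.0
```

apply_moves(moves=[[[-0.3, 0.13, 0, 0, 1], [-0.9, 0.4, 0, 0, 1], [-1.6, 0.7, 0, 0, 1], [-2.4, 1.0, 0, 0, 1], [-3.2, 1.37, 0, 0, 1], [-3.9, 1.66, 0, 0, 1], [-4.5, 1.92, 0, 0, 1], [-4.85, 2.07, 0, 0, 1], [-5.0, 2.14, 0, 0, 1], [-5.04, 2.15, 0, 0, 1]]])

```text
time: 15.35
tool_pos: [0.436, -0.1065, 0.3347]
ee_rot: [-3.141, 0.0, 0.422]
wrist_force: [0.3, -0.1, -0.5]
width: 0.0461
finger_force: 30.0
```

```bash
python3 -c "
from h import *
to(.4368,-.106,.2505)
s=snap('wrist','w5.png');import pickle;pickle.dump(s,open('w5.pkl','wb'))
o=telemetry.get_obs()['tool_pos']
for X in ([.4368,-.106,.044],[o[0],o[1],.162+.0],[o[0],o[1],o[2]-.2353+.062]):print(X,proj(s,np.array(X)))"
```

```text
t 15.35 pos [ 0.436  -0.1065  0.3347] rpy [-3.1411e+00  4.0000e-04  4.2200e-01] w 0.0461 -> units [ 0.02 -0.    1.68]
[0.4368, -0.106, 0.044] [323.18146846 197.62406368]
[np.float64(0.43620950540873127), np.float64(-0.10632457930334138), 0.162] [323.33585304 251.8327658 ]
[np.float64(0.43620950540873127), np.float64(-0.10632457930334138), np.float64(0.1615193660168157)] [323.33517766 251.46552154]
```

View pics/w5.png

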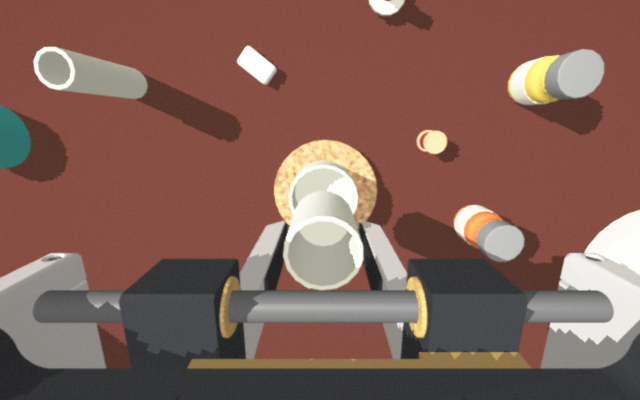

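The cup's rim is at about (323.5,251) and the dish's at (323.5,196), both as predicted, so I'll lower it straight in.

apply_moves(moves=[[[0.02, 0, 0.2, 0, 1], [0.02, 0, 0.5, 0, 1], [0.02, 0, 0.8, 0, 1], [0.02, 0, 1.1, 0, 1], [0.02, 0, 1.35, 0, 1], [0.02, 0, 1.52, 0, 1], [0.02, 0, 1.63, 0, 1], [0.02, 0, 1.69, 0, 1], [0.02, 0, 1.69, 0, 1], [0.02, 0, 1.69, 0, 1]]])

```text
time: 16.65
tool_pos: [0.4376, -0.1059, 0.2511]
ee_rot: [3.141, -0.001, 0.423]
wrist_force: [0.3, 0.0, -0.9]
width: 0.046
finger_force: 30.0
```

apply_moves(moves=[[[0, 0, 0, 0, 0.45], [0, 0, 0, 0, 0.4], [0, 0, 0, 0, 0.3], [0, 0, 0, 0, 0.2], [0, 0, 0, 0, 0], [0, 0, 0, 0, 0]]])

```text
time: 17.4
tool_pos: [0.4374, -0.1058, 0.2507]
ee_rot: [3.142, 0.0, 0.423]
wrist_force: [-0.6, -0.0, -0.2]
width: 0.0916
finger_force: 0.0
```

apply_moves(moves=[[[0, 0, -0.3, 0, 0], [0, 0, -0.9, 0, 0], [0, 0, -1.6, 0, 0], [0, 0, -2.3, 0, 0], [0, 0, -2.8, 0, 0], [0, 0, -3.1, 0, 0], [0, 0, -3.2, 0, 0], [0, 0, -3.2, 0, 0]]])

```text
time: 18.4
tool_pos: [0.4374, -0.1058, 0.4103]
ee_rot: [-3.141, 0.001, 0.423]
wrist_force: [-0.3, 0.2, -0.8]
width: 0.0939
finger_force: 0.0
```

```bash
python3 -c "
from h import *
to(.455,.113,.41)
s=snap('wrist','w6.png');import pickle;pickle.dump(s,open('w6.pkl','wb'));print(proj(s,np.array([.4368,-.106,.077])))"
```

```text
t 18.4 pos [ 0.4374 -0.1058  0.4103] rpy [-3.1411e+00  6.0000e-04  4.2280e-01] w 0.0939 -> units [ 2.12 -3.85  0.01]
[323.19071372 189.05058605]
```

View pics/w6.png

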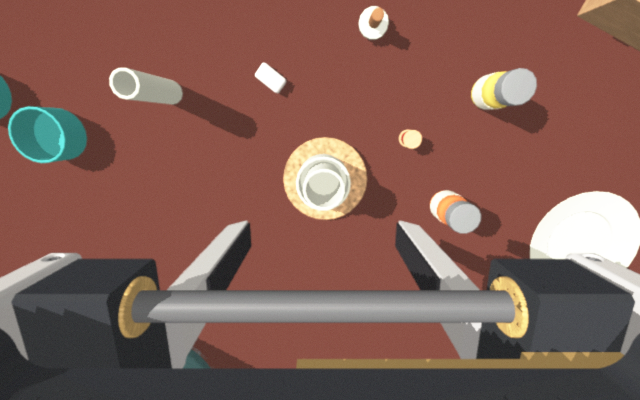

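The cup is nested, with its rim at about (323.5,188). Next is the tube.

apply_moves(moves=[[[0.2, -0.3, 0, 0, 0], [0.5, -0.9, 0, 0, 0], [0.9, -1.6, 0, 0, 0], [1.3, -2.3, 0, 0, 0], [1.65, -3.0, 0, 0, 0], [1.95, -3.5, 0, 0, 0], [2.1, -3.8, 0, 0, 0], [2.12, -3.85, 0, 0, 0], [2.12, -3.85, 0, 0, 0]]])

```text
time: 19.58
tool_pos: [0.4551, 0.1127, 0.4104]
ee_rot: [3.141, 0.001, 0.422]
wrist_force: [-0.1, -0.4, -0.8]
width: 0.0941
finger_force: 0.0
```

```bash
python3 -c "
from h import *
import pickle
s=pickle.load(open('w6.pkl','rb'));print(ray(s,125.5,83.5,.09))
to(.455,.113,.263)
s=snap('wrist','w7.png');pickle.dump(s,open('w7.pkl','wb'));print(proj(s,np.array([.455,.113,.09])))
im=s['image'][110:290,240:400,::-1];cv2.imwrite('pics/w7c.png',cv2.resize(im,None,fx=3,fy=3,interpolation=2))"
```

```text
[0.45614458 0.11088469 0.09      ]
t 19.57 pos [0.4551 0.1127 0.4104] rpy [3.1411e+00 8.0000e-04 4.2220e-01] w 0.0941 -> units [ 0.   -0.01  2.95]
[322.6902198  191.17392161]
```

View pics/w7c.png

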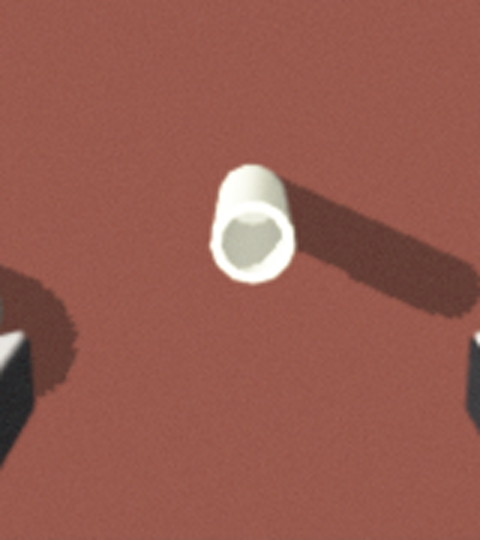

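The tube rim is at (324,190), about 1.5 mm off. I'll apply a small correction and descend.

apply_moves(moves=[[[0.03, 0.03, 0.4, 0, 0], [0.03, 0.03, 1.0, 0, 0], [0.03, 0.03, 1.6, 0, 0], [0.03, 0.03, 2.2, 0, 0], [0.03, 0.03, 2.6, 0, 0], [0.03, 0.03, 2.85, 0, 0], [0.03, 0.03, 2.93, 0, 0.2], [0.03, 0.03, 2.93, 0, 0.4], [0.03, 0.03, 2.93, 0, 0.55], [0.03, 0.03, 2.93, 0, 0.62]]])

```text
time: 20.88
tool_pos: [0.4573, 0.1125, 0.265]
ee_rot: [3.141, -0.001, 0.423]
wrist_force: [-0.2, -0.1, -0.8]
width: 0.0572
finger_force: 0.0
```

apply_moves(moves=[[[0, 0, 0, 0, 0.66], [0, 0, 0, 0, 0.7], [0, 0, 0, 0, 0.8], [0, 0, 0, 0, 1], [0, 0, 0, 0, 1], [0, 0, 0, 0, 1], [0, 0, 0, 0, 1]]])

```text
time: 21.75
tool_pos: [0.4571, 0.1124, 0.2642]
ee_rot: [3.141, -0.0, 0.423]
wrist_force: [-0.2, 0.1, 0.3]
width: 0.0278
finger_force: 30.0
```

apply_moves(moves=[[[0, 0, -0.2, 0, 1], [0, 0, -0.6, 0, 1], [0, 0, -1.1, 0, 1], [0, 0, -1.6, 0, 1], [0, 0, -2.0, 0, 1], [0, 0, -2.2, 0, 1], [0, 0, -2.2, 0, 1], [0, 0, -2.2, 0, 1]]])

```text
time: 22.75
tool_pos: [0.4569, 0.1124, 0.3731]
ee_rot: [-3.141, 0.002, 0.423]
wrist_force: [-0.4, -0.0, -1.2]
width: 0.0282
finger_force: 30.0
```

```bash
python3 -c "
from h import *
to(.4372,-.106,.28)"
```

```text
t 22.75 pos [0.4569 0.1124 0.3731] rpy [-3.1411e+00  1.8000e-03  4.2280e-01] w 0.0282 -> units [-2.15  3.82  1.86]
```

apply_moves(moves=[[[-0.15, 0.3, 0, 0, 1], [-0.5, 0.9, 0, 0, 1], [-0.9, 1.6, 0, 0, 1], [-1.3, 2.3, 0, 0, 1], [-1.7, 3.0, 0, 0, 1], [-1.95, 3.5, 0, 0, 1], [-2.1, 3.75, 0, 0, 1], [-2.15, 3.82, 0, 0, 1], [-2.15, 3.82, 0, 0, 1]]])

```text
time: 23.88
tool_pos: [0.4374, -0.1056, 0.374]
ee_rot: [-3.141, 0.0, 0.423]
wrist_force: [0.0, 0.5, 0.1]
width: 0.0279
finger_force: 30.0
```

```bash
python3 -c "
from h import *
import pickle
to(.4372,-.106,.284)
s=snap('wrist','w8.png');pickle.dump(s,open('w8.pkl','wb'));print(proj(s,np.array([.4372,-.106,.077])),proj(s,np.array([.4372,-.106,.199])))
im=s['image'][130:330,220:430,::-1];cv2.imwrite('pics/w8c.png',cv2.resize(im,None,fx=3,fy=3,interpolation=2))"
```

```text
t 23.88 pos [ 0.4374 -0.1056  0.374 ] rpy [-3.1411e+00  1.0000e-04  4.2300e-01] w 0.0279 -> units [-0.01  0.01  1.8 ]
[323.595853   197.31031295] [323.95341587 251.09753103]
```

View pics/w8c.png

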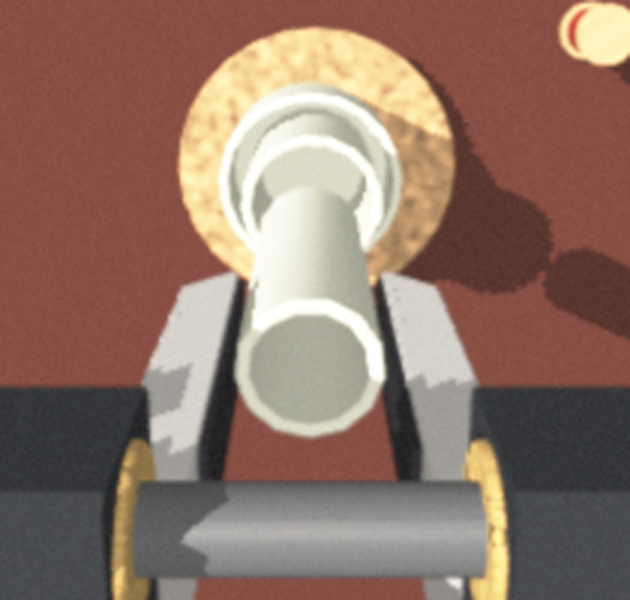

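The tube rim is at (323.7,252) and the cup rim at (324.3,197.7), aligned to within 1 mm. I'll lower it now.

apply_moves(moves=[[[0, 0, 0.2, 0, 1], [0, 0, 0.5, 0, 1], [0, 0, 0.9, 0, 1], [0, 0, 1.2, 0, 1], [0, 0, 1.45, 0, 1], [0, 0, 1.65, 0, 1], [0, 0, 1.75, 0, 1], [0, 0, 1.8, 0, 1], [0, 0, 1.8, 0, 1], [0, 0, 1.8, 0, 1]]])

```text
time: 25.18
tool_pos: [0.4376, -0.1059, 0.2846]
ee_rot: [3.141, -0.001, 0.423]
wrist_force: [0.2, 1.3, -1.1]
width: 0.0277
finger_force: 30.0
```

apply_moves(moves=[[[0, 0, 0, 0, 0.66], [0, 0, 0, 0, 0.6], [0, 0, 0, 0, 0.5], [0, 0, 0, 0, 0.4], [0, 0, 0, 0, 0.2], [0, 0, 0, 0, 0]]])

```text
time: 25.92
tool_pos: [0.4374, -0.1059, 0.2842]
ee_rot: [3.142, 0.0, 0.423]
wrist_force: [0.0, -0.6, 0.5]
width: 0.073
finger_force: 0.0
```

apply_moves(moves=[[[0, 0, -0.3, 0, 0], [0, 0, -0.8, 0, 0], [0, 0, -1.4, 0, 0], [0, 0, -2.0, 0, 0], [0, 0, -2.4, 0, 0], [0, 0, -2.6, 0, 0], [0, 0, -2.6, 0, 0], [0, 0, -2.6, 0, 0]]])

```text
time: 26.92
tool_pos: [0.4373, -0.1058, 0.4132]
ee_rot: [-3.14, 0.001, 0.423]
wrist_force: [-0.2, -0.5, -0.6]
width: 0.0939
finger_force: 0.0
```

```bash
python3 -c "
from h import *
import pickle
to(.626,-.082,.36)
s=snap('wrist','w9.png');pickle.dump(s,open('w9.pkl','wb'));print(proj(s,np.array([.4372,-.106,.11])),proj(s,np.array([.4372,-.106,.077])))
im=s['image'][130:280,240:410,::-1];cv2.imwrite('pics/w9c.png',cv2.resize(im,None,fx=4,fy=4,interpolation=2))"
```

```text
t 26.93 pos [ 0.4373 -0.1058  0.4132] rpy [-3.1404e+00  1.3000e-03  4.2280e-01] w 0.0939 -> units [3.64 1.12 1.06]
[323.63850809 195.24113908] [323.60334157 187.8618342 ]
```

View pics/w9c.png

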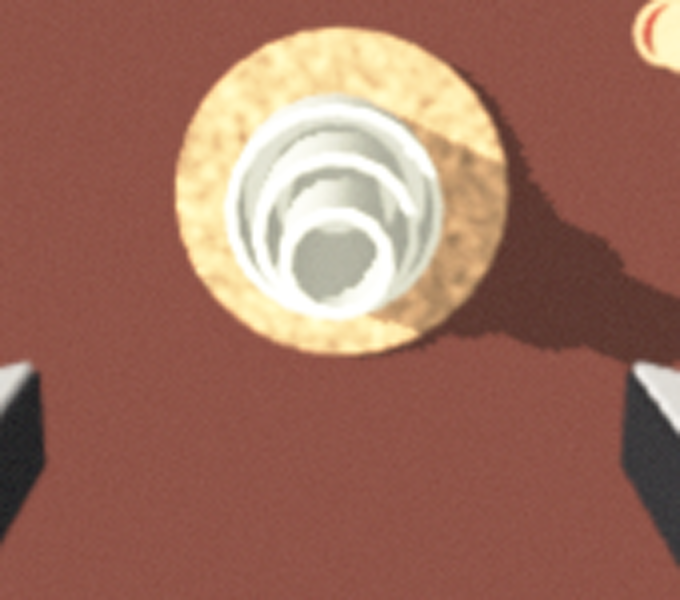

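The tube is nested, with its rim at (324,196) against a predicted (323.6,195.2). Next is the lid.

apply_moves(moves=[[[0.3, 0.1, 0, 0, 0], [0.9, 0.28, 0, 0, 0], [1.6, 0.5, 0.2, 0, 0], [2.3, 0.7, 0.5, 0, 0], [2.9, 0.9, 0.8, 0, 0], [3.4, 1.05, 1.0, 0, 0], [3.6, 1.1, 1.06, 0, 0], [3.64, 1.12, 1.06, 0, 0], [3.64, 1.12, 1.06, 0, 0]]])

```text
time: 28.1
tool_pos: [0.6262, -0.0823, 0.3619]
ee_rot: [3.141, -0.001, 0.423]
wrist_force: [-0.1, -0.3, 0.1]
width: 0.0935
finger_force: 0.0
```

```bash
python3 -c "
from h import *
import pickle
s=pickle.load(open('w9.pkl','rb'));print('tube',ray(s,324,196,.11))
to(.626,-.082,.217)
s=snap('wrist','w10.png');pickle.dump(s,open('w10.pkl','wb'));print(proj(s,np.array([.626,-.082,.013])),proj(s,np.array([.626,-.082,.041])))
im=s['image'][110:260,240:410,::-1];cv2.imwrite('pics/w10c.png',cv2.resize(im,None,fx=4,fy=4,interpolation=2))"
```

```text
tube [ 0.43663957 -0.10664738  0.11      ]
t 28.1 pos [ 0.6262 -0.0823  0.3619] rpy [ 3.1409e+00 -5.0000e-04  4.2270e-01] w 0.0935 -> units [-0.   -0.01  2.9 ]
[322.59571116 185.80751189] [322.58381966 191.4953041 ]
```

View pics/w10c.png

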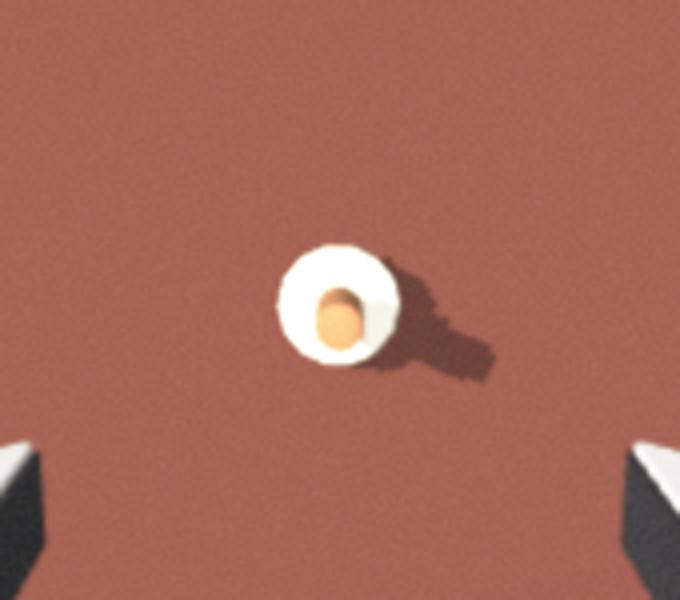

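The lid's disc is at (324.8,186.3) and its knob at (325,191.3), about 2.4 mm to the right of the estimate.

apply_moves(moves=[[[0, 0.05, 0.4, 0, 0], [0, 0.05, 1.0, 0, 0], [0, 0.05, 1.6, 0, 0], [0, 0.05, 2.2, 0, 0], [0, 0.05, 2.6, 0, 0], [0, 0.05, 2.82, 0, 0.2], [0, 0.05, 2.88, 0, 0.4], [0, 0.05, 2.88, 0, 0.6], [0, 0.05, 2.88, 0, 0.7], [0, 0.05, 2.88, 0, 0.78]]])

```text
time: 29.4
tool_pos: [0.6277, -0.0845, 0.2181]
ee_rot: [3.141, -0.001, 0.423]
wrist_force: [0.5, 0.5, -0.8]
width: 0.0472
finger_force: 0.0
```

apply_moves(moves=[[[0, 0, 0, 0, 0.8], [0, 0, 0, 0, 0.83], [0, 0, 0, 0, 0.86], [0, 0, 0, 0, 0.9], [0, 0, 0, 0, 1], [0, 0, 0, 0, 1], [0, 0, 0, 0, 1]]])

```text
time: 30.28
tool_pos: [0.6274, -0.0845, 0.2171]
ee_rot: [3.142, 0.0, 0.423]
wrist_force: [-0.7, 0.1, 0.6]
width: 0.0132
finger_force: 30.0
```

apply_moves(moves=[[[0, 0, -0.2, 0, 1], [0, 0, -0.6, 0, 1], [0, 0, -1.2, 0, 1], [0, 0, -1.8, 0, 1], [0, 0, -2.3, 0, 1], [0, 0, -2.7, 0, 1], [0, 0, -2.8, 0, 1], [0, 0, -2.8, 0, 1], [0, 0, -2.8, 0, 1]]])

```text
time: 31.4
tool_pos: [0.6272, -0.0845, 0.356]
ee_rot: [-3.14, 0.002, 0.423]
wrist_force: [1.1, 0.5, 0.2]
width: 0.0134
finger_force: 30.0
```

```bash
python3 -c "
from h import *
to(.4368,-.1063,.36)"
```

```text
t 31.4 pos [ 0.6272 -0.0845  0.356 ] rpy [-3.1404e+00  1.7000e-03  4.2280e-01] w 0.0134 -> units [-3.65 -1.16 -0.08]
```

apply_moves(moves=[[[-0.3, -0.1, -0.1, 0, 1], [-0.9, -0.28, -0.1, 0, 1], [-1.6, -0.5, -0.1, 0, 1], [-2.3, -0.73, -0.1, 0, 1], [-2.9, -0.92, -0.1, 0, 1], [-3.35, -1.07, -0.1, 0, 1], [-3.6, -1.14, -0.1, 0, 1], [-3.65, -1.16, -0.1, 0, 1], [-3.65, -1.16, -0.1, 0, 1], [-3.65, -1.16, -0.1, 0, 1]]])

```text
time: 32.65
tool_pos: [0.4377, -0.1065, 0.3621]
ee_rot: [-3.142, 0.0, 0.423]
wrist_force: [0.6, -0.1, -0.1]
width: 0.0133
finger_force: 30.0
```

```bash
python3 -c "
from h import *
import pickle
to(.4368,-.1063,.3195)
s=snap('wrist','w11.png');pickle.dump(s,open('w11.pkl','wb'))
o=telemetry.get_obs()['tool_pos'];print(proj(s,np.array([.4366,-.1065,.11])),proj(s,np.array([o[0],o[1],o[2]-.2171+.013])),proj(s,np.array([o[0],o[1],o[2]-.2171])))
im=s['image'][140:290,240:410,::-1];cv2.imwrite('pics/w11c.png',cv2.resize(im,None,fx=4,fy=4,interpolation=2))"
```

```text
t 32.65 pos [ 0.4377 -0.1065  0.3621] rpy [-3.1415  0.      0.4231] w 0.0133 -> units [-0.02 -0.01  0.85]
[322.65559719 211.87036455] [323.26486927 231.93332069] [323.2462863  225.23329643]
```

View pics/w11c.png

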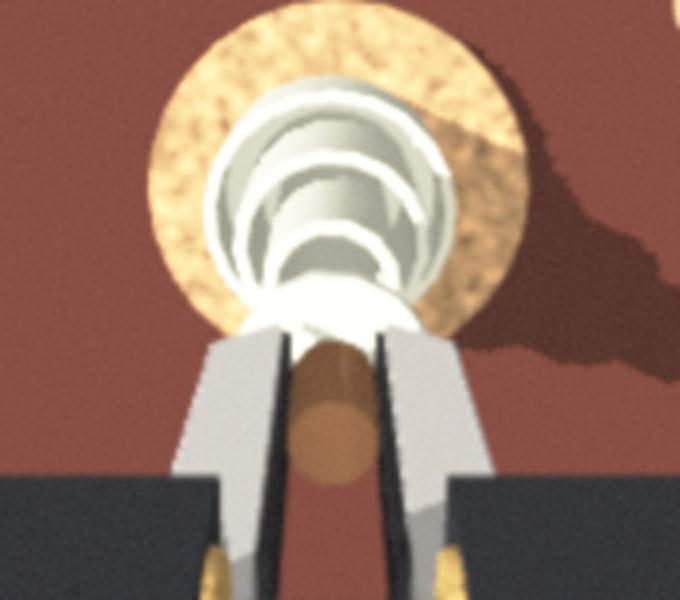

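The tube mouth is at (323,212), as predicted. The lid sits about 1 mm forward in the fingers, so I'll shift back 2 mm and lower it.

apply_moves(moves=[[[-0.04, 0, 0, 0, 1], [-0.04, 0, 0.2, 0, 1], [-0.04, 0, 0.4, 0, 1], [-0.04, 0, 0.55, 0, 1], [-0.04, 0, 0.65, 0, 1], [-0.04, 0, 0.74, 0, 1], [-0.04, 0, 0.81, 0, 1], [-0.04, 0, 0.85, 0, 1], [-0.04, 0, 0.85, 0, 1], [-0.04, 0, 0.85, 0, 1]]])

```text
time: 33.95
tool_pos: [0.4354, -0.1074, 0.3199]
ee_rot: [3.141, -0.0, 0.423]
wrist_force: [-0.2, 0.2, -0.3]
width: 0.0134
finger_force: 30.0
```

apply_moves(moves=[[[0, 0, 0, 0, 1], [0, 0, 0, 0, 0.83], [0, 0, 0, 0, 0.78], [0, 0, 0, 0, 0.7], [0, 0, 0, 0, 0.6], [0, 0, 0, 0, 0.5], [0, 0, 0, 0, 0.5]]])

```text
time: 34.83
tool_pos: [0.4354, -0.1073, 0.3197]
ee_rot: [3.141, 0.0, 0.423]
wrist_force: [0.1, -0.4, -0.7]
width: 0.0468
finger_force: 0.0
```

apply_moves(moves=[[[0, 0, -0.2, 0, 0.5], [0, 0, -0.6, 0, 0.5], [0, 0, -1.1, 0, 0.5], [0, 0, -1.6, 0, 0.5], [0, 0, -1.9, 0, 0.5], [0, 0, -2.0, 0, 0.5], [0, 0, -2.0, 0, 0.5], [0, 0, -2.0, 0, 0.5]]])

```text
time: 35.83
tool_pos: [0.4353, -0.1073, 0.4186]
ee_rot: [-3.14, 0.001, 0.423]
wrist_force: [-0.0, -0.4, 0.5]
width: 0.0469
finger_force: 0.0
```

```bash
python3 -c "
from h import *
s=snap('wrist','w12.png');q=snap('scene','s12.png')
P=[[.4366,-.1065,z] for z in (.0,.10,.11,.115,.143)]
print([proj(s,np.array(p)).round(1) for p in P],[proj(q,np.array(p)).round(1) for p in P])
u,v=proj(q,np.array(P[1])).astype(int)
a=s['image'][110:310,220:430];b=q['image'][v-50:v+50,u-52:u+53]
cv2.imwrite('pics/f.png',np.hstack([cv2.resize(x,(400,400),interpolation=2) for x in (a,b)])[:,:,::-1])"
```

```text
[array([323.4, 173.2]), array([323.4, 189.9]), array([323.4, 192.2]), array([323.4, 193.4]), array([323.4, 200.9])] [array([237.9, 212.4]), array([234.4, 174.7]), array([234. , 170.7]), array([233.8, 168.7]), array([232.8, 157.2])]
```

View pics/f.png

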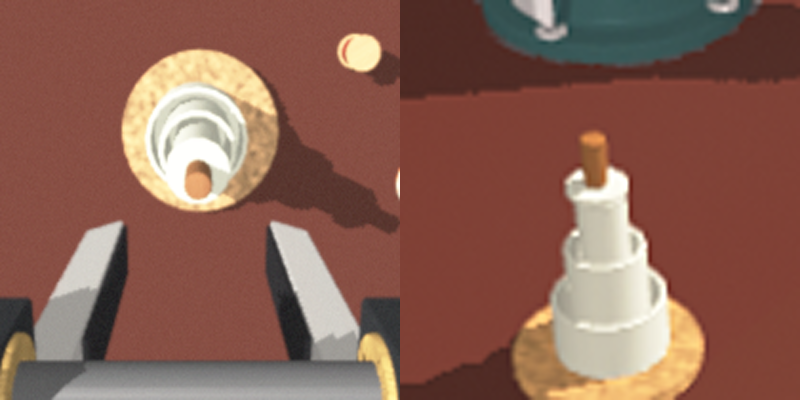

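The left view shows the lid disc centred on the tube. In the scene view the knob's top is at (232.7,157.8) against a predicted (232.8,157.2) for fully seated. The stack is upright, so I'm handing in.

```bash
python3 -c "
from bench import ticket
print(ticket.close_job())"
```

```text
the job is handed in; nothing more can be done
None
```

The dish, cup, tube and lid are nested upright on the cork stand, set down in the order asked, with the paint jars never touched; I handed the job in at about 36 s, and no verdict came back.

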